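# Index the dividing plate to its third click and hold it

### The arm

A 7-joint arm with a two-finger parallel gripper is mounted at the origin on a cart in front of the work surface, level with it; the furniture and walls round the work are solid. World frame = base frame: x ahead of the robot, y to its left, z up, the work surface at z = 0. Lengths are in m, angles in rad, forces in N, time in s.
With the tool pointing down it reaches from about 0.4 to 0.85 m from the base axis. Payload 10.4 kg.
Tool frame: the origin (TCP) lies on the centre line of the jaws, within the pads' length; the fingertips stand r.finger_overhang ahead of it and the grasp point (between the pads) lies 5 mm behind it (r.finger_overhang is the distance from the TCP to the fingertips, in m); z points along the fingers, y is the line along which they close (so a half turn about z gives the same grasp; the last joint's range is limited). The gripper opens to 87 mm and grips with 3 to 60 N. Pads are 19 mm wide; open, the fingers measure 117 mm over their backs; the gripper's body (75 mm by 190 mm) begins 51 mm behind the grasp point.
Start: joints at [1.236, 0.332, -0.065, 1.46, 0.022, 1.35, -0.088], TCP at [0.192, -0.595, 0.237] pointing down, gripper open.
Joint ranges: [-2.6, 2.6], [-0.5, 2.12], [-1.47, 1.34], [0.16, 2.42], [-1.27, 4.41], [0.06, 2.06], [-2.6, 2.6]. Speed limits (rad/s): [2.22, 2.22, 2.79, 2.79, 3.14, 3.14, 3.14].

### API

Orientations are given as a unit quaternion [x, y, z, w].
In Python, from bench import read_state, viewer, r gives the robot as it stands.
- The arm moves only by the tool carry_out, never from a script. Its argument "moves" is a list of rows, each a list of 6 numbers: the shift along the tool's x, y, z in units of 40 mm (1.0 is 40 mm), then the turn, a rotation vector about the tool's x, y, z in units of 8 degrees (1.0 is 8 degrees). A call has 1 to 20 rows; each row shifts and turns the commanded pose from where the row before left it, along the tool's axes as they then stand; what a row does not reach is not made up. A row lasts 1/8 s, in which the tool goes at most 62.5 mm and 10.7 degrees, less where a joint would pass 70% of its speed; a pose out of reach is approached as far as the arm can. A call is refused whole if a number of a shift passes 1 or a number of a turn 1, either way. A call with a gripper value outside its range is refused whole. "fingers" is the finger opening in mm, from 0 to 87, set as the call begins (left out, the last holds). The fingers move at their own pace and stop on an object; "force" is the grip in N (left out, the last holds). Time passes only in rows, so rows that do not move let the fingers close. It gives the time, the measured TCP pose, the force, the opening and the grip force at its end, in the units of the state.
- read_state(): the state, without advancing time (a new reading comes with each control period).
- viewer.camera(name): name is "scene" or "top" or "wrist"; returns a dict with "pixels" (384x512x3 uint8, red, green, blue), "range_z" (384x512 float32, m along the optical axis (not along the pixel's ray), 0 where there is no reading), "fx", "fy", "cx", "cy" (pixels), "xyz" and "orientation" of the camera in the world. Camera axes: x right, y down, z forward; pixel columns grow to the right and rows downward; lengths in m; the calibration is good to about 2 mm. The wrist camera is an equidistant fisheye: a pixel r from the principal point sees the ray r / f radians off the axis. A picture is of the moment at which its call begins.
- r.close_job(): hands the job in; it is judged then, once.
The state is a dict: "time": time; "joint_positions": joint angles; "joint_vel": joint speeds; "joint_torque": joint torques, N m; "ee_pos": TCP position; "eef_rot": TCP orientation; "ft_force": force on the tool from outside, world axes, zero at the start; "torque": the same for the moment, N m; "width": finger opening in m; "grip_force": force on a finger pad.
Only numpy, scipy, OpenCV 4.12 (cv2) and the standard library are available. Lean on these libraries where they do the work, as an engineer would, in place of code of your own. Each camera call takes 0.05 s, during which the arm holds its last target. There are 200 camera calls.

### The job

The small dividing plate on the bench must be set for soldering the third contact. Take its black bar handle, turn it anticlockwise (seen from above) until you feel the red end stop, then turn it clockwise counting the clicks, stop in the third notch from the end stop (the end stop itself is not counted) without running past it, and finish there still gripping the handle to keep the plate steady. Leave the other things on the bench where they are.

Things in the scene. Friction and masses are not known exactly. Their poses are not given: they have to be found in the camera images.
- index_base: Indexing fixture screwed to the bench: grey base 150 x 124 x 12 mm (own x -67 to 83, y -62 to 62 mm) with a scalloped aluminium dividing plate 102 mm across, top 40 mm above the bench. Origin on the turning axis at bench height, z up. At its +x side an aluminium block, 46 mm high, 51 to 81 mm from the axis (black cap to 91 mm), holds a sprung ball.
- end_stop (a point): Top of the red round end-stop post on the base, 10 mm thick, 46 mm above the bench, 58 mm from the turning axis, 112 degrees anticlockwise from the base's +x. The red dog on the plate's rim comes against it.
- index_handle: Black bar handle standing on the middle of the dividing plate and turning with it: 44 mm long (its x), 14 mm thick (its y), upright from 52 to 102 mm above the bench, a short white line on top towards its -x end. Origin at the middle of its underside, on the turning axis. Nothing else within 90 mm of the axis stands above 52 mm.
- handle_grip (a point): Where to pinch the bar across its 14 mm thickness: on the turning axis, 86 mm above the bench, 16 mm below the top of the handle. Axes as those of the handle.
- index_angle (a joint): Angle of the dividing plate, rad: 0 at the end stop, growing clockwise seen from above. Notches at 0, 0.419 (first click), 0.838 (second), 1.257 (third), 1.676 ...; it resists with about 0.2 N m on leaving a notch, then pulls into the next; the end stop is solid. Starts in or near the first, second or third. At angle a the handle's x points 0.628 - a rad from the base's x (anticlockwise positive).
- pliers_teal_a: bystander: pliers with teal grips, 121 mm long, 11 mm high
- mini_cutter: bystander: small cutters with yellow grips, 120 mm long, 11 mm high
- tip_tin: bystander: round tin of brass wool, 54 mm across, 27 mm high
- solder_reel: bystander: small reel, 54 mm across, 40 mm high
- marker: bystander: white marker pen with a black cap, 126 mm long, 16 mm thick
- line_plug_2: bystander: white and black line plug, 88 mm long, 20 mm thick

How it is judged:
By the outcome, as a careful person would: the job done as asked, in the order asked, and still so for the second after the job is handed in, while the arm keeps its last pose, push and grip.
It also fails if it takes over 67 s, if anything falls off the work surface, if the arm or the gripper's body presses on something with over 40 N, if the wrist force passes 120 N, or if a joint passes its speed limit or range.

## Working session

There is one attempt and no reset: what is moved stays moved. The work goes in short steps, Python scripts to look and compute and a tool call to move; the robot and the scene stay as the last step left them, time stands still between calls to the robot, and variables do not carry over. Pictures are saved under pics/ and viewed, at most 10 in all, crops included, and the job is handed in when it is done.

Besides the shell and the picture viewer there is one more tool, called after "Emit:" in YAML: its name, and indented under it one key for each argument. carry_out: Moves the arm, as the interface text tells. Its arguments: {"type":"object","properties":{"moves":{"type":"array","items":{"type":"array","items":{"type":"number"}}},"fingers":{"type":"number"},"force":{"type":"number"}},"required":["moves"]}

```bash
mkdir -p pics; ls
python3 - <<'E'
from bench import read_state, viewer, r
import cv2,numpy as np
s=read_state();print(s['time'],s['ee_pos'],s['eef_rot'],s['width'],r.finger_overhang)
for n in("top","scene"):
    c=viewer.camera(n);np.savez(f'{n}0.npz',**c)
    print(n,c['fx'],c['fy'],c['cx'],c['cy'],c['xyz'],c['orientation'])
    cv2.imwrite(f'pics/{n}0.png',c['pixels'][:,:,::-1])
E
```

```text
pics
0.0 [ 0.1915967  -0.59451729  0.23575837] [ 9.87870219e-01  1.55280150e-01 -1.48829566e-04 -6.94591675e-04] 0.08697866375236177 0.014
top 436.42573318763215 436.42573318763215 250.07494397479024 191.67481780796683 [0.40186496 0.09164037 1.19900561] [ 0.70558387 -0.70454269  0.0620217  -0.04386701]
scene 483.3492398524839 483.3492398524839 255.742967499516 192.0898343298741 [-0.17337729  0.70094193  1.18618896] [-0.38043573  0.8580361  -0.31209636  0.14710056]
```

View pics/top0.png

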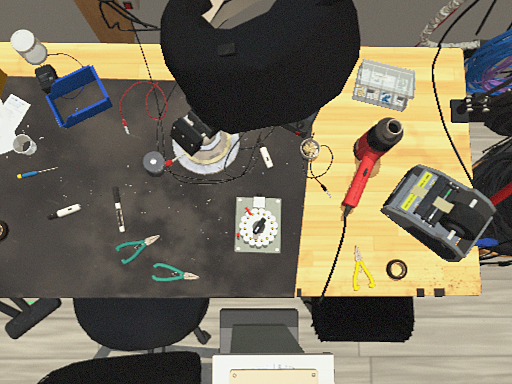

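View pics/scene0.png

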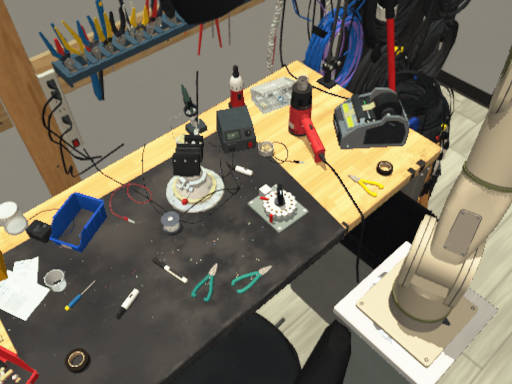

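The fixture is at about (259,227) in the top view and (279,205) in the scene view. The black handle sits on the white scalloped plate, with the block at the image-up side. Next I'll measure it from the depth image.

```bash
cat > h.py <<'E'
import numpy as np
from scipy.spatial.transform import Rotation as R
def cloud(c):
    h,w=c['range_z'].shape; v,u=np.mgrid[:h,:w]; z=c['range_z']
    p=np.stack([(u-c['cx'])/c['fx']*z,(v-c['cy'])/c['fy']*z,z],-1)
    return p@R.from_quat(c['orientation']).as_matrix().T+c['xyz']
def ray(c,u,v,h):
    d=R.from_quat(c['orientation']).as_matrix()@np.array([(u-c['cx'])/c['fx'],(v-c['cy'])/c['fy'],1])
    return c['xyz']+d*(h-c['xyz'][2])/d[2]
E
python3 - <<'E'
from h import *
import cv2
for n,(u,v) in (("top",(259,227)),("scene",(279,205))):
    c=dict(np.load(n+'0.npz')); P=cloud(c); px=c['pixels'].astype(int)
    ctr=ray(c,u,v,.04); near=np.hypot(*(P-ctr)[...,:2].transpose(2,0,1))<.11
    m=near&(P[...,2]>.085)&(P[...,2]<.115)
    q=P[m]; print(n,ctr,'handle n',m.sum(),q.mean(0))
    if m.sum()>5:
        e,V=np.linalg.eigh(np.cov(q[:,:2].T)); print(' dir deg',np.degrees(np.arctan2(V[1,1],V[0,1])),np.sqrt(e))
    red=near&(px[...,0]>130)&(px[...,0]-px[...,1:].max(-1)>60)
    k,l,st,cc=cv2.connectedComponentsWithStats(red.astype(np.uint8),connectivity=8)
    for i in range(1,k): print(' red',st[i,4],cc[i],ray(c,*cc[i],.046))
    b=near&(P[...,2]>.006)&(P[...,2]<.018)
    if n=='top':
        print(' base rect',[ray(c,*x,.012).round(4)[:2] for x in cv2.boxPoints(cv2.minAreaRect(np.argwhere(b)[:,::-1].astype(np.float32)))])
    x0,y0=max(u-40,0),v-40
    cv2.imwrite(f'pics/{n}crop.png',cv2.resize(c['pixels'][y0:y0+80,x0:x0+80,::-1],None,fx=7,fy=7,interpolation=cv2.INTER_CUBIC))
E
```

```text
top [0.48217312 0.03808573 0.04      ] handle n 96 [0.48286328 0.03984903 0.10311738]
 dir deg 144.7527052744735 [0.00401353 0.01309886]
 red 1 [146. 103.] [0.82079483 0.34704152 0.046     ]
 red 1 [321. 107.] [ 0.81355798 -0.13440989  0.046     ]
 red 1 [125. 122.] [0.76642214 0.40189382 0.046     ]
 red 1 [355. 186.] [ 0.59249665 -0.22095909  0.046     ]
 red 1 [358. 197.] [ 0.56259326 -0.22797248  0.046     ]
 red 1 [500. 196.] [ 0.56653236 -0.61537861  0.046     ]
 red 25 [248.  210.6] [0.52522376 0.06744091 0.046     ]
 red 14 [237.5        234.28571429] [0.46252298 0.09506657 0.046     ]
 base rect [array([0.5883, 0.1465]), array([ 0.5891, -0.0714]), array([ 0.3741, -0.0678]), array([0.3744, 0.1443])]
scene [0.47737743 0.04592209 0.04      ] handle n 71 [0.47970954 0.04359889 0.09941808]
 dir deg 144.8554071916524 [0.00421968 0.01328051]
 red 22 [263.22727273 197.68181818] [0.52746936 0.06506957 0.046     ]
 red 20 [270.6  216.95] [0.45789902 0.09906356 0.046     ]
```

View pics/topcrop.png

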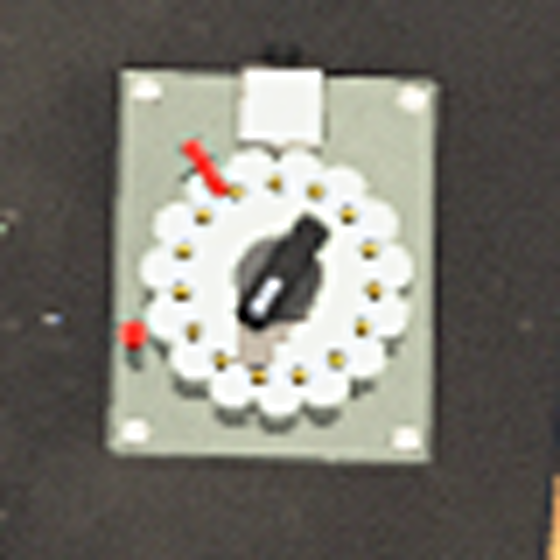

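The handle is at about (0.482, 0.040) with its x pointing −35°, since the white line is at its lower-left end. The base yaw is close to 0, so the plate starts in the third notch. The post is at crop pixel (132,335) and the dog at (205,165). I'll move above the fixture first.

Emit:
carry_out:
  moves:
    - [0.75, -0.65, -0.2, 0, 0, 0]
    - [0.75, -0.65, -0.2, 0, 0, 0]
    - [0.75, -0.65, -0.2, 0, 0, 0]
    - [0.75, -0.65, -0.2, 0, 0, 0]
    - [0.75, -0.65, 0, 0, 0, 0]
    - [0.75, -0.65, 0, 0, 0, 0]
    - [0.75, -0.65, 0, 0, 0, 0]
    - [0.75, -0.65, 0, 0, 0, 0]
    - [0.75, -0.65, 0, 0, 0, 0]
    - [0.56, -0.78, 0, 0, 0, 0]
    - [0.56, -0.78, 0, 0, 0, 0]
    - [0.56, -0.78, 0, 0, 0, 0]
    - [0.56, -0.78, 0, 0, 0, 0]
    - [0.56, -0.78, 0, 0, 0, 0]
    - [0.56, -0.78, 0, 0, 0, 0]
    - [0.56, -0.78, 0, 0, 0, 0]
    - [0.56, -0.78, 0, 0, 0, 0]
    - [0.56, -0.78, 0, 0, 0, 0]
  fingers: 50

```text
time: 2.35
ee_pos: [0.4827, 0.0409, 0.2684]
eef_rot: [0.988, 0.155, -0.0, 0.0]
ft_force: [0.9, -0.9, 0.2]
width: 0.0499
grip_force: 0.0
```

Emit:
carry_out:
  moves:
    - [0, 0, 0, 0, 0, -1]
    - [0, 0, 0, 0, 0, -1]
    - [0, 0, 0, 0, 0, -1]
    - [0, 0, 0, 0, 0, -1]
    - [0, 0, 0, 0, 0, -1]
    - [0, 0, 0, 0, 0, -1]
    - [0, 0, 0, 0, 0, -1]
    - [0, 0, 0, 0, 0, -1]
    - [0, 0, 0, 0, 0, -1]
    - [0, 0, 0, 0, 0, -1]
    - [0, 0, 0, 0, 0, -1]
    - [0, 0, 0, 0, 0, -1]
    - [0, 0, 0, 0, 0, -1]
    - [0, 0, 0, 0, 0, -1]
    - [0, 0, 0, 0, 0, -1]
    - [0, 0, 0, 0, 0, -0.9]
    - [0, 0, 0, 0, 0, 0]
    - [0, 0, 0, 0, 0, 0]

```text
time: 4.6
ee_pos: [0.4826, 0.0397, 0.2684]
eef_rot: [0.302, 0.953, -0.0, -0.0]
ft_force: [0.4, 0.6, 0.5]
width: 0.0499
grip_force: 0.0
```

```bash
cat >> h.py <<'E'
def tool(s):
    M=R.from_quat(s['eef_rot']).as_matrix(); return M,np.degrees(np.arctan2(M[1,0],M[0,0]))
def go(s,tgt):
    M,_=tool(s); return (M.T@(np.array(tgt)-s['ee_pos'])/0.04).round(3)
E
python3 - <<'E'
from h import *
from bench import read_state, viewer
import cv2
s=read_state(); M,y=tool(s)
print(s['time'],s['ee_pos'],'yaw',y,'z',M[:,2],s['joint_positions'],s['width'],'units to go',go(s,(.482,.040,.16)))
c=viewer.camera('wrist'); np.savez('w1.npz',**c); print(c['fx'],c['cx'],c['cy'],c['xyz'],c['orientation'])
cv2.imwrite('pics/w1.png',c['pixels'][:,:,::-1])
E
```

```text
4.6 [0.48258584 0.03972313 0.26839882] yaw 144.89926823654108 z [-2.46050004e-04 -8.17382704e-05 -9.99999966e-01] [ 0.60611963  0.05462386 -0.79809827  1.73609582  0.0399575   1.36776119
  0.75886912] 0.049898486293919186 units to go [ 1.60e-02 -2.00e-03  2.71e+00]
297.3186396354542 255.08045864509668 190.5299297055454 [0.42464767 0.08048099 0.41691235] [0.87992715 0.4567004  0.06026324 0.11628113]
```

View pics/w1.png

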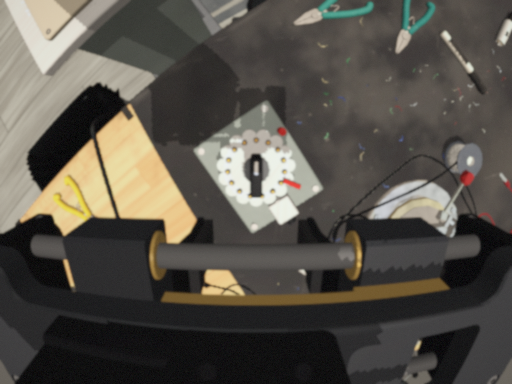

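The handle at (256,175) stands vertical in the wrist view, and the white line at (256,165) is on the tool +x side. I'll refine its position from the wrist depth.

```bash
cat >> h.py <<'E'
def wcloud(c):
    h,w=c['range_z'].shape; v,u=np.mgrid[:h,:w]; dx=u-c['cx'];dy=v-c['cy']; r_=np.hypot(dx,dy)+1e-9; t=r_/c['fx']; z=c['range_z']
    p=np.stack([dx/r_*np.tan(t)*z,dy/r_*np.tan(t)*z,z],-1)
    return p@R.from_quat(c['orientation']).as_matrix().T+c['xyz']
def handle(P,ctr=(.482,.04)):
    m=(np.hypot(P[...,0]-ctr[0],P[...,1]-ctr[1])<.04)&(P[...,2]>.094)&(P[...,2]<.11)
    q=P[m]; e,V=np.linalg.eigh(np.cov(q[:,:2].T)); A=(q[:,:2]@V); 
    mid=V@((A.max(0)+A.min(0))/2)
    return m.sum(),q.mean(0),mid,np.ptp(A,axis=0),np.degrees(np.arctan2(V[1,1],V[0,1]))%180
E
python3 - <<'E'
from h import *
c=dict(np.load('w1.npz'));P=wcloud(c);print(handle(P))
# plate disc centre at z .04, and base yaw via red post
px=c['pixels'].astype(int); d=np.hypot(P[...,0]-.482,P[...,1]-.04)
m=(abs(P[...,2]-.04)<.005)&(d<.052)&(px.min(-1)>120); print('plate',P[m].mean(0),m.sum(),np.ptp(P[m],axis=0))
red=(d<.09)&(px[...,0]-px[...,1:].max(-1)>60)&(P[...,0]<.475); q=P[red];print('post',q.mean(0),red.sum())
E
```

```text
(np.int64(509), array([0.48248968, 0.04095571, 0.10192714]), array([0.48314899, 0.04052664]), array([0.01335459, 0.04360947]), np.float64(144.65086558335676))
plate [0.48092959 0.0408954  0.04044882] 3343 [0.10078359 0.10042978 0.00994015]
post [0.46109421 0.09368859 0.06045312] 51
```

Emit:
carry_out:
  moves:
    - [0.02, 0.02, 0.8, 0, 0, 0]
    - [0, 0, 0.8, 0, 0, 0]
    - [0, 0, 0.8, 0, 0, 0]
    - [0, 0, 0.8, 0, 0, 0]
    - [0, 0, 0.6, 0, 0, 0]
    - [0, 0, 0.4, 0, 0, 0]
    - [0, 0, 0.3, 0, 0, 0]
    - [0, 0, 0.185, 0, 0, 0]
    - [0, 0, 0, 0, 0, 0]

```text
time: 5.78
ee_pos: [0.4825, 0.0409, 0.0811]
eef_rot: [0.3, 0.954, 0.0, -0.0]
ft_force: [-0.2, 0.1, -0.0]
width: 0.05
grip_force: 0.0
```

Emit:
carry_out:
  moves:
    - [0, 0, 0, 0, 0, 0]
    - [0, 0, 0, 0, 0, 0]
    - [0, 0, 0, 0, 0, 0]
    - [0, 0, 0, 0, 0, 0]
    - [0, 0, 0, 0, 0, 0]
    - [0, 0, 0, 0, 0, 0]
    - [0, 0, 0, 0, 0, 0]
    - [0, 0, 0, 0, 0, 0]
  fingers: 0
  force: 45

```text
time: 6.78
ee_pos: [0.4825, 0.0408, 0.0812]
eef_rot: [0.3, 0.954, -0.0, 0.0]
ft_force: [-1.1, -0.1, 3.1]
width: 0.0135
grip_force: 45.0
```

```bash
cat > st.py <<'E'
from h import *
from bench import read_state
s=read_state();M,y=tool(s);print('t',s['time'],s['ee_pos'].round(4),'yaw',y.round(2),'F',np.round(s['ft_force'],1),'T',np.round(s['torque'],3),s['width'],s['grip_force'],'j7',s['joint_positions'][6],'tilt',M[:2,2].round(4))
E
python3 st.py
```

```text
t 6.775 [0.4825 0.0408 0.0812] yaw 145.06 F [-1.1 -0.1  3.1] T [-0.022  0.033 -0.158] 0.01352324703242266 44.99639921821654 j7 0.6058339003682001 tilt [ 0.0001 -0.0001]
```

Emit:
carry_out:
  moves:
    - [0, 0, 0, 0, 0, -0.5]
    - [0, 0, 0, 0, 0, -0.5]
    - [0, 0, 0, 0, 0, -0.5]
    - [0, 0, 0, 0, 0, -0.5]
    - [0, 0, 0, 0, 0, -0.5]
    - [0, 0, 0, 0, 0, -0.5]
    - [0, 0, 0, 0, 0, 0]

```text
time: 7.65
ee_pos: [0.4824, 0.0404, 0.0812]
eef_rot: [0.096, 0.995, -0.0, -0.0]
ft_force: [-2.3, -2.1, 4.7]
width: 0.014
grip_force: 45.6
```

```bash
python3 st.py
```

```text
t 7.65 [0.4824 0.0404 0.0812] yaw 168.95 F [-2.3 -2.1  4.7] T [-0.413  0.433 -0.785] 0.014043334160917168 45.63095684696009 j7 1.0022492049707628 tilt [-0.0005 -0.0003]
```

Emit:
carry_out:
  moves:
    - [0, 0, 0, 0, 0, -0.5]
    - [0, 0, 0, 0, 0, -0.5]
    - [0, 0, 0, 0, 0, -0.5]
    - [0, 0, 0, 0, 0, -0.5]
    - [0, 0, 0, 0, 0, -0.5]
    - [0, 0, 0, 0, 0, -0.5]
    - [0, 0, 0, 0, 0, 0]

```text
time: 8.52
ee_pos: [0.4824, 0.0399, 0.0812]
eef_rot: [-0.113, 0.994, -0.0, -0.0]
ft_force: [-3.2, -3.8, 6.2]
width: 0.0137
grip_force: 45.6
```

```bash
python3 st.py
```

```text
t 8.525 [0.4824 0.0399 0.0812] yaw -167.08 F [-3.2 -3.8  6.2] T [-0.74   0.525 -0.849] 0.013666840596468383 45.62434200236015 j7 1.3956478207778744 tilt [-0.0006 -0.001 ]
```

```bash
cat > dog.py <<'E'
import sys
from h import *
from bench import viewer
import cv2
c=viewer.camera('wrist');n=sys.argv[1];np.savez(n+'.npz',**c);cv2.imwrite(f'pics/{n}.png',c['pixels'][:,:,::-1])
P=wcloud(c);px=c['pixels'].astype(int);d=np.hypot(P[...,0]-.482,P[...,1]-.0405)
red=(d>.035)&(d<.075)&(px[...,0]-px[...,1:].max(-1)>50)
k,l,st,cc=cv2.connectedComponentsWithStats(red.astype(np.uint8),connectivity=8)
for i in range(1,k):
    if st[i,4]>8:
        q=P[l==i].mean(0);print('red',st[i,4],cc[i].round(),q.round(4),'az',np.degrees(np.arctan2(q[1]-.0405,q[0]-.482)).round(1))
E
python3 dog.py w2
```

```text
red 337 [336. 206.] [0.4616 0.0924 0.0397] az 111.5
```

View pics/w2.png

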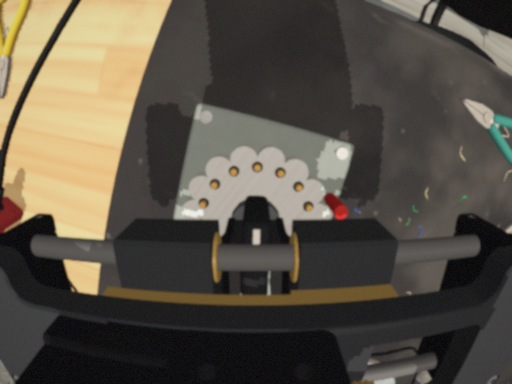

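The post is at (336,206) and the dog is still hidden under the gripper. The handle is still aligned with the jaws, so there is no slip. I'll continue slowly to the stop.

Emit:
carry_out:
  moves:
    - [0, 0, 0, 0, 0, -0.5]
    - [0, 0, 0, 0, 0, -0.5]
    - [0, 0, 0, 0, 0, -0.5]
    - [0, 0, 0, 0, 0, -0.5]
    - [0, 0, 0, 0, 0, -0.5]
    - [0, 0, 0, 0, 0, -0.25]
    - [0, 0, 0, 0, 0, 0]

```text
time: 9.45
ee_pos: [0.4825, 0.0396, 0.0812]
eef_rot: [-0.3, 0.954, -0.001, -0.0]
ft_force: [-1.9, -5.8, 4.1]
width: 0.0138
grip_force: 45.0
```

```bash
python3 st.py; python3 dog.py w3
```

```text
t 9.45 [0.4825 0.0396 0.0812] yaw -145.08 F [-1.9 -5.8  4.1] T [-1.01   0.35  -0.313] 0.01379434567005792 45.03976022824645 j7 1.752270330718739 tilt [-0.0003 -0.0017]
```

Emit:
carry_out:
  moves:
    - [0, 0, 0, 0, 0, -0.25]
    - [0, 0, 0, 0, 0, 0]

```text
time: 9.75
ee_pos: [0.4825, 0.0396, 0.0812]
eef_rot: [-0.316, 0.949, -0.001, -0.0]
ft_force: [-2.6, -5.2, 5.5]
width: 0.0143
grip_force: 46.1
```

```bash
python3 st.py
```

```text
t 9.75 [0.4825 0.0396 0.0812] yaw -143.14 F [-2.6 -5.2  5.5] T [-0.964  0.404 -0.914] 0.014307309122262172 46.10199984886367 j7 1.783794235407152 tilt [-0.0004 -0.0014]
```

Emit:
carry_out:
  moves:
    - [0, 0, 0, 0, 0, -0.25]
    - [0, 0, 0, 0, 0, 0]

```text
time: 10.0
ee_pos: [0.4827, 0.0398, 0.0812]
eef_rot: [-0.333, 0.943, -0.001, -0.0]
ft_force: [-0.9, -5.4, 3.6]
width: 0.0139
grip_force: 46.9
```

```bash
python3 st.py
```

```text
t 10.0 [0.4827 0.0398 0.0812] yaw -141.14 F [-0.9 -5.4  3.6] T [-1.08   0.098 -1.082] 0.013936568192448215 46.92111333257344 j7 1.8158329002277782 tilt [ 0.0001 -0.0011]
```

Emit:
carry_out:
  moves:
    - [0, 0, 0, 0, 0, -0.25]
    - [0, 0, 0, 0, 0, 0]

```text
time: 10.25
ee_pos: [0.4827, 0.0397, 0.0812]
eef_rot: [-0.349, 0.937, -0.0, -0.0]
ft_force: [-0.7, -4.7, 4.0]
width: 0.0151
grip_force: 49.8
```

```bash
python3 st.py; python3 dog.py w4
```

```text
t 10.25 [0.4827 0.0397 0.0812] yaw -139.17 F [-0.7 -4.7  4. ] T [-1.031  0.126 -1.4  ] 0.015146993734331416 49.82291141488531 j7 1.8475794204364948 tilt [-0.    -0.001]
```

View pics/w4.png

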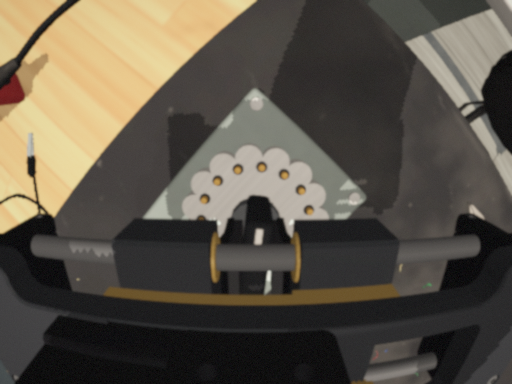

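The central pin has moved to (262,167), so the plate has stopped about 3° behind the tool. Torque has risen to 1.4 N·m and the jaws are being forced open, so the end stop is reached. Next is clockwise, one click at a time.

Emit:
carry_out:
  moves:
    - [0, 0, 0, 0, 0, 0.5]
    - [0, 0, 0, 0, 0, 0.5]
    - [0, 0, 0, 0, 0, 0.5]
    - [0, 0, 0, 0, 0, 0.5]
    - [0, 0, 0, 0, 0, 0.5]
    - [0, 0, 0, 0, 0, 0.5]
    - [0, 0, 0, 0, 0, 0.5]
    - [0, 0, 0, 0, 0, 0]
    - [0, 0, 0, 0, 0, 0]

```text
time: 11.42
ee_pos: [0.4827, 0.0401, 0.0812]
eef_rot: [-0.112, 0.994, -0.001, 0.0]
ft_force: [-0.7, -5.0, 2.8]
width: 0.0138
grip_force: 45.2
```

```bash
python3 st.py
```

```text
t 11.425 [0.4827 0.0401 0.0812] yaw -167.09 F [-0.7 -5.   2.8] T [-0.966 -0.118 -0.573] 0.013804615363072011 45.20126606337726 j7 1.3954718571833846 tilt [ 0.0004 -0.001 ]
```

Emit:
carry_out:
  moves:
    - [0, 0, 0, 0, 0, 0.5]
    - [0, 0, 0, 0, 0, 0.5]
    - [0, 0, 0, 0, 0, 0.5]
    - [0, 0, 0, 0, 0, 0.5]
    - [0, 0, 0, 0, 0, 0.5]
    - [0, 0, 0, 0, 0, 0.5]
    - [0, 0, 0, 0, 0, 0]
    - [0, 0, 0, 0, 0, 0]

```text
time: 12.42
ee_pos: [0.4827, 0.0404, 0.0812]
eef_rot: [0.095, 0.995, -0.0, 0.0]
ft_force: [-0.6, -5.5, 3.0]
width: 0.0135
grip_force: 45.2
```

```bash
python3 st.py
```

```text
t 12.425 [0.4827 0.0404 0.0812] yaw 169.07 F [-0.6 -5.5  3. ] T [-0.915 -0.207 -0.594] 0.013502304578315229 45.22387906908989 j7 1.0046056282478368 tilt [ 0.0004 -0.0005]
```

Emit:
carry_out:
  moves:
    - [0, 0, 0, 0, 0, 0.5]
    - [0, 0, 0, 0, 0, 0.5]
    - [0, 0, 0, 0, 0, 0.5]
    - [0, 0, 0, 0, 0, 0.5]
    - [0, 0, 0, 0, 0, 0.5]
    - [0, 0, 0, 0, 0, 0.4]
    - [0, 0, 0, 0, 0, 0]
    - [0, 0, 0, 0, 0, 0]

```text
time: 13.42
ee_pos: [0.4828, 0.0406, 0.0812]
eef_rot: [0.293, 0.956, 0.0, 0.0]
ft_force: [2.4, -4.3, 0.5]
width: 0.0136
grip_force: 45.1
```

```bash
python3 st.py; python3 dog.py w5
python3 - <<'E'
from h import *
for n in('w1','w5'):
    print(handle(wcloud(dict(np.load(n+'.npz')))))
E
```

```text
t 13.425 [0.4828 0.0406 0.0812] yaw 145.93 F [ 2.4 -4.3  0.5] T [-0.965 -0.647 -0.505] 0.013553955264608477 45.10359722189605 j7 0.6215669240366032 tilt [ 0.0006 -0.0001]
red 276 [306. 150.] [0.4623 0.0946 0.0396] az 110.0
(np.int64(509), array([0.48248968, 0.04095571, 0.10192714]), array([0.48314899, 0.04052664]), array([0.01335459, 0.04360947]), np.float64(144.65086558335676))
(np.int64(1668), array([0.47869327, 0.04328314, 0.10121006]), array([0.48188072, 0.04087802]), array([0.03359798, 0.0421774 ]), np.float64(144.72392378889054))
```

View pics/w5.png

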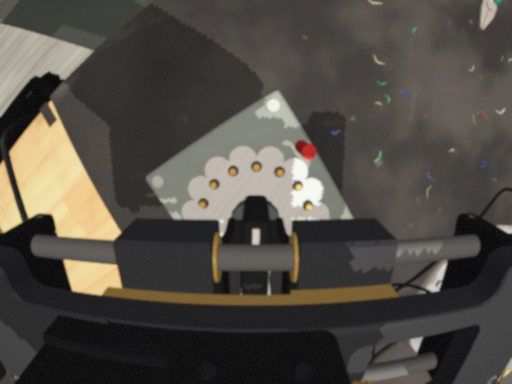

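The third click is done and the handle is central in the jaws (256,235), with the post at (306,150). I'll check the base yaw to centre the plate in the notch.

Run:
```python
from h import *
import cv2
c=dict(np.load('top0.npz'))
g=cv2.cvtColor(c['pixels'],cv2.COLOR_RGB2GRAY)
m=(g>105).astype(np.uint8); k,l,st,cc=cv2.connectedComponentsWithStats(m)
i=l[245,240]; print(st[i])
r_,y=[],None
h,=[cv2.convexHull(np.argwhere(l==i)[:,::-1].astype(np.float32))]
p=np.array([ray(c,*x[0],.012)[:2] for x in h],np.float32)
R_=cv2.minAreaRect(p*1000);print('top',R_, (np.array(R_[0])-[482.5,40.7]))
c=dict(np.load('w1.npz'));P=wcloud(c);g=cv2.cvtColor(c['pixels'],cv2.COLOR_RGB2GRAY)
d=np.hypot(P[...,0]-.4825,P[...,1]-.0407)
m=(abs(P[...,2]-.012)<.004)&(d<.12);k,l,st,cc=cv2.connectedComponentsWithStats(m.astype(np.uint8));i=1+st[1:,4].argmax()
print('wrist',cv2.minAreaRect((P[l==i][:,:2]*1000).astype(np.float32)),st[i])
```

```text
[ 234  196   48   57 2369]
top ((492.89892578125, 40.452064514160156), (124.82907104492188, 152.3391876220703), 88.2929916381836) [10.39892578 -0.24793549]
wrist ((491.31463623046875, 39.935096740722656), (124.86746215820312, 150.5269317626953), 88.89846801757812) [ 194  100  129  133 4204]
```

Base yaw is about −1.4°, which puts the third notch near tool yaw 142.7°. That needs about 3° more clockwise.

Emit:
carry_out:
  moves:
    - [0, 0, 0, 0, 0, 0.2]
    - [0, 0, 0, 0, 0, 0.18]
    - [0, 0, 0, 0, 0, 0]
    - [0, 0, 0, 0, 0, 0]
    - [0, 0, 0, 0, 0, 0]
    - [0, 0, 0, 0, 0, 0]

```text
time: 14.22
ee_pos: [0.4828, 0.0407, 0.0812]
eef_rot: [0.318, 0.948, 0.0, 0.0]
ft_force: [3.6, -5.1, 0.1]
width: 0.0136
grip_force: 45.0
```

```bash
python3 st.py
```

```text
t 14.225 [0.4828 0.0407 0.0812] yaw 142.86 F [ 3.6 -5.1  0.1] T [-0.982 -0.743 -0.163] 0.013599814648546166 44.963584542274475 j7 0.5701259812021913 tilt [ 0.0007 -0.0002]
```

```bash
python3 -c "
from bench import r
print(r.close_job())"
```

```text
the job is handed in; nothing more can be done
None
```

I turned the plate anticlockwise until I felt the end stop, then clockwise to the third notch. The job is handed in with the handle still gripped at 45 N; it finished at 14.2 s and nothing else was touched.

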